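# Fetch the turned cup from the cubby and set it on the turntable's blue mark

### The arm

A 6-joint arm with a two-finger parallel gripper is mounted at the origin on a cart in front of the work surface, level with it; the furniture and walls round the work are solid. World frame = base frame: x ahead of the robot, y to its left, z up, the work surface at z = 0. Lengths are in m, angles in rad, forces in N, time in s.
With the tool pointing down it reaches from about 0.3 to 0.775 m from the base axis. Payload 14.6 kg.
Tool frame: the origin (TCP) lies at the centre of the arm's flange, where the gripper is bolted on; the fingertips stand 199 mm ahead of it and the grasp point (between the pads) lies 180 mm ahead of it; z points along the fingers, y is the line along which they close (so a half turn about z gives the same grasp; the last joint's range is limited). The gripper opens to 94 mm and grips with 3 to 60 N. Pads are 16 mm wide; open, the fingers measure 119 mm over their backs; the gripper's body (75 mm by 177 mm) begins 78 mm behind the grasp point.
Start: joints at [-1.366, 0.3, 1.521, -0, 1.321, -0.067], TCP at [0.148, -0.53, 0.405] pointing down, gripper open.
Joint ranges: [-3.03, 3.03], [-0.79, 2.21], [0.23, 2.52], [-1.04, 4.18], [0, 3.07], [-2.55, 2.55]. Speed limits (rad/s): [2.22, 2.22, 2.57, 3.14, 3.14, 3.14].

### API

Orientations are given as [roll, pitch, yaw] about the fixed x, y, z axes, in that order (R = Rz(yaw) Ry(pitch) Rx(roll)).
In Python, from station import ctrl gives the robot as it stands. The module is installed in compiled form; this text tells all that it offers.
- The arm moves only by the tool servo_tool, never from a script. Its argument "motion" is a list of rows, each a list of 5 numbers: the closure, from 0 (fully open) to 1 (shut), then the shift along the world's x, y, z in cm, then the turn about the world's z in degrees. A call has 1 to 20 rows; each row is the pose to reach, as a shift and turn from the pose commanded when the call began; what a row does not reach only later rows make up. A row lasts 1/8 s, in which the tool goes at most 62.5 mm and 10.7 degrees, less where a joint would pass 70% of its speed; a pose out of reach is approached as far as the arm can. A call with a gripper value outside its range is refused whole. The fingers move at their own pace and stop on an object; "squeeze" is the grip in N (left out, the last holds). Time passes only in rows, so rows that repeat a pose let the fingers close. It gives the time, the measured TCP pose, the force, the opening and the grip force at its end, in the units of the state.
- ctrl.get_obs(): the state, without advancing time (a new reading comes with each control period).
- ctrl.camera(name): name is "scene" or "top" or "wrist"; returns a dict with "image" (480x640x3 uint8, red, green, blue), "fx", "fy", "cx", "cy" (pixels), "dist" ([k1, k2, p1, p2, k3] as OpenCV has them; the pictures are not rectified), "camera_from_world" (4x4, takes a point from world to camera coordinates); the wrist camera has in their place "hand_eye" (4x4, takes a point from camera to tool coordinates, whose origin is the TCP and whose axes are the flange's). Camera axes: x right, y up, looking along -z (the intrinsics and any distortion apply to the point x, -y, -z); pixel columns grow to the right and rows downward; lengths in m; the calibration is good to about 2 mm. A picture is of the moment at which its call begins: read the wrist's pose just before it. There is no depth.
- ctrl.hand_in(): hands the job in; it is judged then, once.
The state is a dict: "time_s": time; "qpos": joint angles; "joint_vel": joint speeds; "tau": joint torques, N m; "ee_pos": TCP position; "eef_rot": TCP orientation; "force": force on the tool from outside, world axes, zero at the start; "moment": the same for the moment, N m; "grip_width": finger opening in m; "grip_force": force on a finger pad.
Only numpy, scipy, OpenCV 4.12 (cv2) and the standard library are available. Lean on these libraries where they do the work, as an engineer would, in place of code of your own. Each camera call takes 0.05 s, during which the arm holds its last target. There are 200 camera calls.

### The job

The small turned cup in the brown cubby of the grey stand has to go onto the blue mark of the finishing turntable, but the mallet and the brown vase on the same stand are in front of it. First stand both of them aside on the green tray, leaving the cup where it is; then set the cup upright on the centre of the blue mark without turning the turntable; last put the mallet and the vase back exactly where each stood, upright and with the mallet's head lying across the front as before. Leave the red tin and the abrasive roll alone.

Things in the scene. Friction and masses are not known exactly. Their poses are not given: they have to be found in the camera images.
- cup_mid (a point): Centre (half-way up) of the small pale turned wooden cup, open at the top, 68 mm tall, 66 mm across from 30 mm above its foot up to the rim; foot 44 mm across; 70 g. z up its axis. It stands in the stand's cubby; grip it across its outside at about mid height or a little above.
- mallet_mid (a point): Centre (131 mm above its foot) of the wooden mallet, 263 mm tall, standing upright on its head: head a pale block 105 mm (own x) by 68 mm (own y) by 62 mm high; above it on the head's middle the brown shaft, 23 mm along x by 28 mm along y, rising to 263 mm. z up. About 0.46 kg. Grip the shaft within 45 mm of its top.
- vase_mid (a point): Centre (half-way up) of the dark brown turned vase, 116 mm tall, round: body 58 mm across up to 82 mm above its foot, neck 24 mm at 90 mm, flared rim 36 mm across between 100 and 116 mm. z up its axis. About 0.1 kg. Grip it by the rim from above.
- stand: Fixed wooden stand, grey base and brown walls, origin on the bench below the cup, open front to its -x. Base plate 12 mm thick, x -132..80, y +-103 mm. U-shaped walls 62 mm above it enclose the cup: inner faces y = +-47 (x -36..70) and x = 70 mm, so fingers fit beside the cup only before and behind it (closing along x). Mallet and vase stand before it at x = -77, y = +-44 mm (either left), mallet head along y.
- tray: Fixed shallow green tray, 190 mm (x) by 200 mm (y), lip 8 mm thick and 18 mm high, floor 8 mm above the origin, which is the centre of its underside (it stands on 20 mm runners); z up. Empty; mallet and vase fit side by side along y if the mallet head lies along x (say mallet 45 mm to one side of the middle, vase 50 mm to the other).
- disc (a joint): Angle (rad, counterclockwise from above) of the freely turning round wooden turntable disc, 190 mm across, 12 mm thick, its top 75 mm above the bench; 0 at the start. It turns at a slight touch and stays where it is left.
- blue_mark (a point): Centre of the blue round mark, 60 mm across, flush on the disc's top, 55 mm from its axis; z up, x points away from the disc's axis (so the axis is 55 mm along its -x). The disc also bears a white and a red mark, not to be used.
- wax_tin_mid (a point): Centre of the low round tin with red lid, 67 mm across, 32 mm tall: a bystander.
- roll_mid (a point): Centre of the standing roll of brown abrasive cloth, about 60 mm across, 50 mm tall: a bystander.

How it is judged:
On the way, in this order (a step that is already met when the one before it is completed fails the run):
1. mallet and vase both stand released on the green tray while the cup is still where it was (x of mallet_mid in the frame of tray between -0.06 and 0.06 m and y of mallet_mid in the frame of tray between -0.06 and 0.06 m and z of mallet_mid in the frame of tray between 0.13 and 0.15 m and angle between each of mallet_mid, vase_mid's own z axis and vertical below 0.12 rad and x of vase_mid in the frame of tray between -0.07 and 0.07 m and y of vase_mid in the frame of tray between -0.075 and 0.075 m and z of vase_mid in the frame of tray between 0.058 and 0.078 m and linear speed of each of mallet, vase below 0.03 m/s and contact force between the fingers and mallet below 0.1 N and contact force between the fingers and vase below 0.1 N and distance of cup_mid from where it was at the start of the episode below 0.015 m), for 0.2 s.
2. the cup stands released on the blue mark while mallet and vase are still on the tray (x of mallet_mid in the frame of tray between -0.06 and 0.06 m and y of mallet_mid in the frame of tray between -0.06 and 0.06 m and z of mallet_mid in the frame of tray between 0.13 and 0.15 m and angle between each of mallet_mid, vase_mid, cup_mid's own z axis and vertical below 0.12 rad and x of vase_mid in the frame of tray between -0.07 and 0.07 m and y of vase_mid in the frame of tray between -0.075 and 0.075 m and z of vase_mid in the frame of tray between 0.058 and 0.078 m and horizontal distance between cup_mid and blue_mark below 0.015 m and z of cup_mid in the frame of blue_mark between 0.026 and 0.042 m and linear speed of cup below 0.03 m/s and contact force between the fingers and cup below 0.1 N), for 0.2 s.
At the end, for the whole second after the job is handed in: The cup stands upright on the turntable within 15 mm of the middle of the blue mark; mallet and vase stand upright within 15 mm of where each stood at the start, the mallet's head along the stand's y within 0.2 rad; all released and at rest (horizontal distance between cup_mid and blue_mark below 0.015 m and z of cup_mid in the frame of blue_mark between 0.026 and 0.042 m and angle between each of cup_mid, mallet_mid, vase_mid's own z axis and vertical below 0.12 rad and distance of each of mallet_mid, vase_mid from where it was at the start of the episode below 0.015 m and angle between the x axis of mallet_mid and the y axis of stand, either way round below 0.2 rad and linear speed of each of cup, mallet, vase below 0.03 m/s); the robot touches nothing.
It fails at once if the turntable is turned more than 0.17 rad (10 degrees) (value of joint disc above 0.17 rad or value of joint disc below -0.17 rad).
It fails at once if the mallet, vase or cup is tipped over (more than 35 degrees) (angle between any of mallet_mid, vase_mid, cup_mid's own z axis and vertical above 0.6 rad).
It fails at once if the tin or the roll is moved more than 20 mm (distance of any of wax_tin_mid, roll_mid from where it was at the start of the episode above 0.02 m).
It also fails if it takes over 141 s, if anything falls off the work surface, if the arm or the gripper's body presses on something with over 40 N, if the wrist force passes 120 N, or if a joint passes its speed limit or range.

## Working session

There is one attempt and no reset: what is moved stays moved. The work goes in short steps, Python scripts to look and compute and a tool call to move; the robot and the scene stay as the last step left them, time stands still between calls to the robot, and variables do not carry over. Pictures are saved under pics/ and viewed, at most 14 in all, crops included, and the job is handed in when it is done.

Besides the shell and the picture viewer there is one more tool, called in YAML: its name, and indented under it one key for each argument. servo_tool: Moves the arm, as the interface text tells. Its arguments: {"type":"object","properties":{"motion":{"type":"array","items":{"type":"array","items":{"type":"number"}}},"squeeze":{"type":"number"}},"required":["motion"]}

```bash
mkdir -p pics; cat > h.py <<'E'
import numpy as np, cv2
from scipy.spatial.transform import Rotation as R
from station import ctrl
def cam(n):
    o=ctrl.get_obs(); c=ctrl.camera(n)
    if n=='wrist':
        T=np.eye(4);T[:3,:3]=R.from_euler('xyz',o['eef_rot']).as_matrix();T[:3,3]=o['ee_pos']
        c['W']=T@c['hand_eye']
    else: c['W']=np.linalg.inv(c['camera_from_world'])
    c['K']=np.array([[c['fx'],0,c['cx']],[0,c['fy'],c['cy']],[0,0,1]])
    return c
def save(c,n): cv2.imwrite('pics/'+n+'.png',c['image'][:,:,::-1])
def ray(c,uv):
    p=cv2.undistortPoints(np.array([[uv]],float),c['K'],np.array(c['dist'],float))[0,0]
    d=c['W'][:3,:3]@np.array([p[0],-p[1],-1]); return c['W'][:3,3],d
def onz(c,uv,z):
    o,d=ray(c,uv); return o+d*(z-o[2])/d[2]
def proj(c,P):
    q=np.linalg.inv(c['W'])@np.append(P,1); 
    return cv2.projectPoints(np.array([[[q[0],-q[1],-q[2]]]]),np.zeros(3),np.zeros(3),c['K'],np.array(c['dist'],float))[0].ravel()
E
python3 - <<'E'
from h import *
for n in('scene','top','wrist'):
    c=cam(n);save(c,n+'0');print(n,c['W'].round(3).tolist(),c['fx'])
print(ctrl.get_obs())
E
```

```text
scene [[-0.794, 0.341, -0.504, -0.232], [-0.609, -0.452, 0.652, 0.963], [-0.006, 0.824, 0.566, 0.939], [0.0, 0.0, 0.0, 1.0]] 606.4924729716937
top [[0.014, 0.998, -0.054, 0.427], [-1.0, 0.013, -0.017, 0.006], [-0.016, 0.054, 0.998, 0.941], [0.0, 0.0, 0.0, 1.0]] 437.4392965421279
wrist [[0.269, 0.926, 0.265, 0.224], [-0.963, 0.259, 0.073, -0.507], [-0.001, -0.275, 0.961, 0.385], [0.0, 0.0, 0.0, 1.0]] 354.2098972683434
{'time_s': 0.15, 'qpos': array([-1.36561930e+00,  3.00336941e-01,  1.52142096e+00,  1.46071663e-05,
        1.32072770e+00, -6.65927269e-02]), 'joint_vel': array([-0.00087338, -0.00248181, -0.00133252, -0.00018188,  0.00126737,
        0.00159349]), 'tau': array([-3.93524269e-04, -5.31958687e+01, -3.52821994e+01,  7.07710627e-02,
        2.35660980e-02, -7.15393867e-05]), 'ee_pos': array([ 0.14763735, -0.52978982,  0.40422759]), 'eef_rot': array([-3.14070262e+00, -7.35382820e-05,  2.71766101e-01]), 'force': array([-0.28371974, -0.12618445,  0.35644424]), 'moment': array([-0.00105596,  0.01683766,  0.03476016]), 'grip_force': 0.0, 'grip_width': 0.09399564603833116}
```

View pics/top0.png

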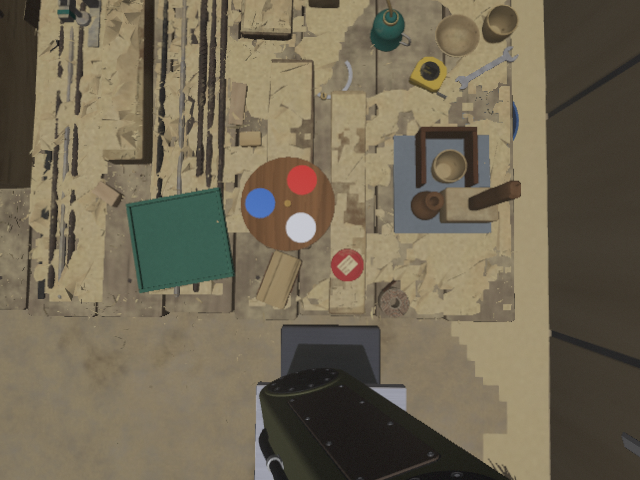

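View pics/scene0.png

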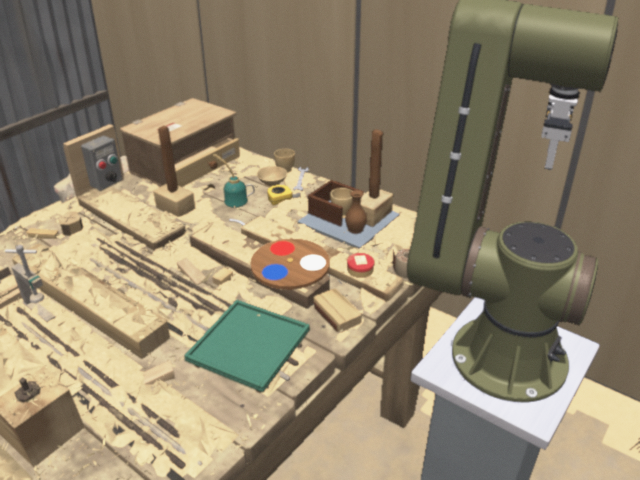

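The top view shows the stand at about (441,185), with the cup rim at (449,165), the vase rim at (432,200) and the mallet shaft top at (512,189). The blue mark is at (260,203), the tray at (180,240), the tin at (348,265) and the roll at (393,300). Next I'll measure these.

```bash
python3 - <<'E'
from h import *
c=cam('top');im=c['image'];hsv=cv2.cvtColor(im,cv2.COLOR_RGB2HSV)
def blob(lo,hi,box):
    m=cv2.inRange(hsv,np.array(lo),np.array(hi));k=np.zeros_like(m);x0,y0,x1,y1=box;k[y0:y1,x0:x1]=m[y0:y1,x0:x1]
    cs=cv2.findContours(k,cv2.RETR_EXTERNAL,cv2.CHAIN_APPROX_NONE)[0];return max(cs,key=cv2.contourArea)
b=blob((100,120,60),(125,255,255),(230,170,290,230));M=cv2.moments(b);uv=(M['m10']/M['m00'],M['m01']/M['m00']);print('blue',uv,onz(c,uv,.075).round(4))
d=blob((0,60,40),(20,220,200),(230,140,345,262));h=cv2.convexHull(d);print('disc',cv2.fitEllipse(h),onz(c,cv2.fitEllipse(h)[0],.075).round(4))
t=blob((70,60,30),(95,255,255),(100,170,245,310));bx=cv2.boxPoints(cv2.minAreaRect(cv2.convexHull(t)))
P=np.array([onz(c,q,.038)[:2] for q in bx]);print('tray',P.round(3).tolist(),P.mean(0).round(4))
s=blob((95,20,60),(130,130,200),(380,120,505,245));bx=cv2.boxPoints(cv2.minAreaRect(cv2.convexHull(s)))
P=np.array([onz(c,q,.012)[:2] for q in bx]);print('stand',P.round(3).tolist(),P.mean(0).round(4), 'hull',cv2.minAreaRect(s))
for n,q in dict(tin=(348,265),roll=(393,300)).items(): print(n,onz(c,q,.04).round(3))
print('cup rim',onz(c,(449,165),.08).round(3),'vase',onz(c,(431,200),.12).round(3),'mallet top',onz(c,(513,188),.275).round(3))
cr=im[110:250,375:540];cv2.imwrite('pics/c1.png',cv2.resize(cr,None,fx=4.5,fy=4,interpolation=cv2.INTER_CUBIC)[:,:,::-1])
E
```

```text
blue (259.74811218985974, 202.64050701186622) [0.5291 0.1467 0.075 ]
disc ((302.297607421875, 205.7771759033203), (132.79200744628906, 176.77639770507812), 72.08177947998047) [0.5238 0.0616 0.075 ]
tray [[0.529, 0.438], [0.566, 0.238], [0.38, 0.201], [0.344, 0.399]] [0.4548 0.3191]
stand [[0.684, -0.129], [0.686, -0.335], [0.482, -0.333], [0.479, -0.13]] [ 0.5829 -0.2318] hull ((442.0, 183.5), (95.0, 96.0), 90.0)
tin [ 0.407 -0.032  0.04 ]
roll [ 0.337 -0.125  0.04 ]
cup rim [ 0.608 -0.228  0.08 ] vase [ 0.533 -0.183  0.12 ] mallet top [ 0.533 -0.273  0.275]
```

View pics/c1.png

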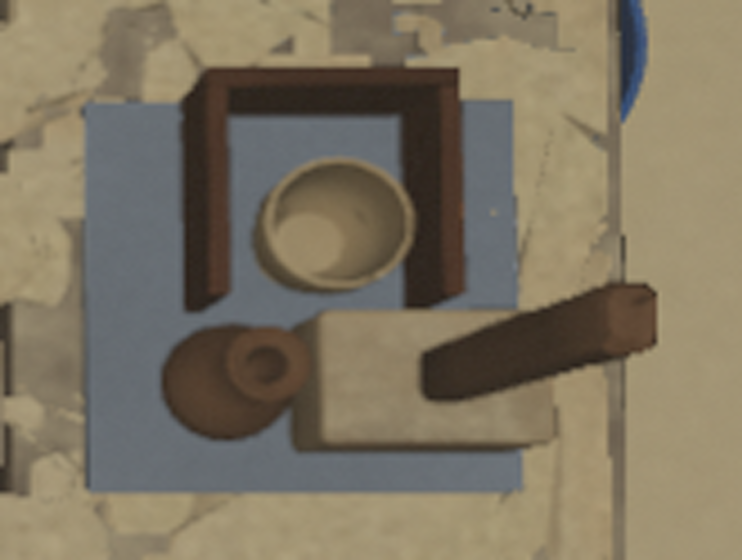

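The crop shows the cup rim centre at about (450.6,165.5), the vase rim at (434.6,201.3) and the mallet top at (515.4,189.5) in full-image pixels. The vase is on the +y side and the mallet on −y, and the stand's yaw is about 0. Next I'll raise the tool and look with the wrist camera.

servo_tool:
  motion:
    - [0, 0, 3, 6, 10]
    - [0, 2, 6, 10, 20]
    - [0, 7, 10, 10, 30]
    - [0, 12, 14, 10, 40]
    - [0, 18, 18, 10, 50]
    - [0, 24, 22, 10, 60]
    - [0, 30, 26, 10, 70]
    - [0, 36, 29, 10, 74.4]
    - [0, 39, 30, 10, 74.4]
    - [0, 39, 30, 10, 74.4]
    - [0, 39, 30, 10, 74.4]

```text
time_s: 1.58
ee_pos: [0.5376, -0.2299, 0.5042]
eef_rot: [-3.141, -0.0, 1.571]
force: [-0.8, -0.2, 0.0]
grip_width: 0.0944
grip_force: 0.0
```

```bash
python3 - <<'E'
from h import *
o=ctrl.get_obs();print(o['ee_pos'],o['eef_rot'],o['time_s'])
c=cam('top')
for n,q,z in(('cup',(450.6,165.5),.08),('vase',(434.6,201.3),.128),('mallet',(515.4,189.5),.275)):print(n,onz(c,q,z).round(4))
c=cam('wrist');save(c,'w1')
for P in((.532,-.188,.128),(.532,-.276,.275),(.609,-.232,.08)):print(proj(c,P))
E
```

```text
[ 0.53761732 -0.22985679  0.50422538] [-3.14080937e+00 -2.51069806e-04  1.57081273e+00] 1.575
cup [ 0.607  -0.2314  0.08  ]
vase [ 0.5292 -0.1882  0.128 ]
mallet [ 0.5305 -0.2762  0.275 ]
[311.23210677 178.86640392]
[309.06575303 335.05020705]
[377.84560891 212.30777021]
```

View pics/w1.png

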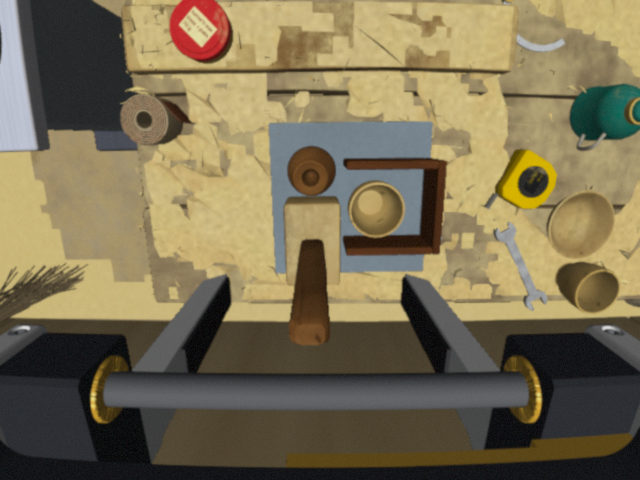

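The wrist view shows the vase rim at (311,176), the mallet top at (309,333) and the cup rim at (377,209). All three are within 3 px of prediction, which shifts y by about +2 mm. Next I'll grip the vase.

servo_tool:
  motion:
    - [0, -0.7, 4.3, 0, 0]
    - [0, -0.7, 4.3, -5, 0]
    - [0, -0.7, 4.3, -10, 0]
    - [0, -0.7, 4.3, -14, 0]
    - [0, -0.7, 4.3, -17, 0]
    - [0, -0.7, 4.3, -19, 0]
    - [0, -0.7, 4.3, -20.2, 0]
    - [0, -0.7, 4.3, -20.2, 0]
    - [0, -0.7, 4.3, -20.2, 0]
    - [1, -0.7, 4.3, -20.2, 0]
    - [1, -0.7, 4.3, -20.2, 0]
    - [1, -0.7, 4.3, -20.2, 0]
    - [1, -0.7, 4.3, -20.2, 0]
    - [1, -0.7, 4.3, -20.2, 0]
    - [1, -0.7, 4.3, -20.2, 0]
    - [1, -0.7, 4.3, -20.2, 0]
  squeeze: 15

```text
time_s: 3.68
ee_pos: [0.5307, -0.1868, 0.3026]
eef_rot: [3.142, -0.0, 1.57]
force: [0.1, -0.1, -0.4]
grip_width: 0.0324
grip_force: 15.0
```

servo_tool:
  motion:
    - [1, 0, 0, 1, 0]
    - [1, 0, 0, 3, 0]
    - [1, 0, 0, 3, 0]

```text
time_s: 4.05
ee_pos: [0.5308, -0.1869, 0.3343]
eef_rot: [3.139, 0.001, 1.57]
force: [0.8, -1.3, -1.4]
grip_width: 0.0324
grip_force: 15.0
```

```bash
python3 - <<'E'
from h import *
o=ctrl.get_obs();print(o['ee_pos'],o['force'],o['grip_width'],o['grip_force'])
c=cam('wrist');save(c,'w2')
E
```

```text
[ 0.53080479 -0.18687445  0.33432022] [ 0.75959827 -1.29928663 -1.39832489] 0.03243808001451568 14.99995377031155
```

View pics/w2.png

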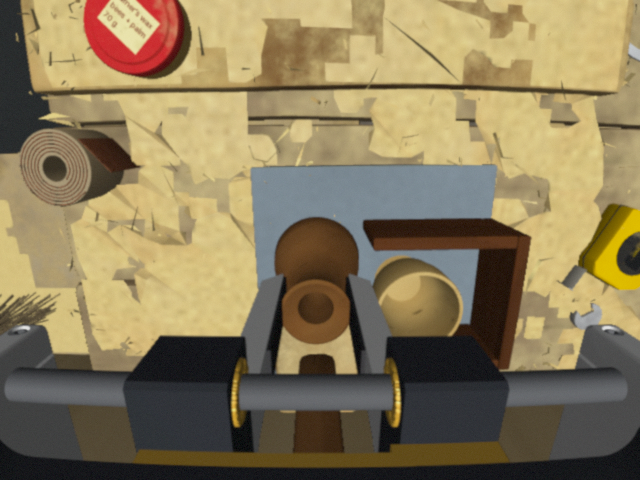

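The vase is held by the rim, centred between the fingers at (316,310), and hangs upright. Next I'll carry it to the far half of the tray.

servo_tool:
  motion:
    - [1, -1, 0, 4, 0]
    - [1, -3, 3, 8, 0]
    - [1, -5, 8, 9, 0]
    - [1, -6, 13, 9, 0]
    - [1, -7, 18, 9, 0]
    - [1, -8, 23, 9, 0]
    - [1, -8.5, 28, 9, 0]
    - [1, -8.5, 33, 9, 0]
    - [1, -8.5, 38, 9, 0]
    - [1, -8.5, 43, 9, 0]
    - [1, -8.5, 48, 9, 0]
    - [1, -8.5, 52, 9, 0]
    - [1, -8.5, 54.5, 9, 0]
    - [1, -8.5, 55.5, 9, 0]
    - [1, -8.5, 55.5, 9, 0]
    - [1, -8.5, 55.5, 6, 0]
    - [1, -8.5, 55.5, 3, 0]
    - [1, -8.5, 55.5, 3, 0]

```text
time_s: 6.35
ee_pos: [0.4457, 0.3672, 0.361]
eef_rot: [-3.139, 0.002, 1.569]
force: [-0.4, 0.7, -0.0]
grip_width: 0.0323
grip_force: 15.0
```

```bash
python3 - <<'E'
from h import *
o=ctrl.get_obs();print(o['ee_pos'],o['eef_rot'],o['force'],o['grip_width'])
c=cam('wrist');save(c,'w3')
t=np.array([.455,.319]);A=np.array([[np.cos(.19),-np.sin(.19)],[np.sin(.19),np.cos(.19)]])
for p in((.095,.1),(.095,-.1),(-.095,.1),(-.095,-.1)):print(proj(c,np.append(t+A@p,.038)).round())
E
```

```text
[0.44574291 0.36715197 0.36104555] [-3.13856228e+00  2.25119124e-03  1.56927797e+00] [-0.44299962  0.7145379  -0.01047649] 0.032305065190911295
[417. 155.]
[439. 357.]
[199. 197.]
[254. 387.]
```

View pics/w3.png

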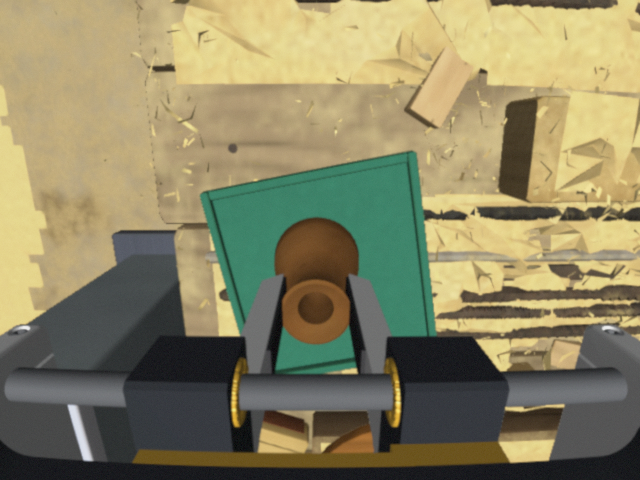

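The tray corners appear at (416,152) and (202,192), as predicted, and the vase is over the far half. Next I'll lower it.

servo_tool:
  motion:
    - [1, 0, 0, -2, 0]
    - [1, 0, 0, -3.3, 0]
    - [1, 0, 0, -4, 0]
    - [1, 0, 0, -4.3, 0]
    - [1, 0, 0, -4.3, 0]
    - [1, 0, 0, -4.3, 0]

```text
time_s: 7.15
ee_pos: [0.4457, 0.3683, 0.3201]
eef_rot: [3.141, -0.0, 1.57]
force: [-1.0, -0.7, -0.6]
grip_width: 0.0326
grip_force: 15.0
```

servo_tool:
  motion:
    - [1, 0, 0, -0.15, 0]
    - [1, 0, 0, -0.15, 0]
    - [1, 0, 0, -0.15, 0]

```text
time_s: 7.52
ee_pos: [0.4457, 0.3682, 0.3185]
eef_rot: [3.141, -0.0, 1.57]
force: [1.0, 0.9, 4.7]
grip_width: 0.0323
grip_force: 15.0
```

servo_tool:
  motion:
    - [0, 0, 0, 0, 0]
    - [0, 0, 0, 0, 0]
    - [0, 0, 0, 0, 0]
    - [0, 0, 0, 3, 0]
    - [0, 0, 0, 8, 0]
    - [0, 0, -3, 14, 0]
    - [0, 2, -8, 18.5, 0]
    - [0, 3, -14, 18.5, 0]
    - [0, 4, -20, 18.5, 0]
    - [0, 5, -26, 18.5, 0]
    - [0, 6, -32, 18.5, 0]
    - [0, 7, -38, 18.5, 0]
    - [0, 8, -44, 18.5, 0]
    - [0, 8.5, -50, 18.5, 0]
    - [0, 8.5, -56, 18.5, 0]
    - [0, 8.5, -61, 18.5, 0]
    - [0, 8.5, -64.3, 18.5, 0]
    - [0, 8.5, -64.3, 18.5, 0]
    - [0, 8.5, -64.3, 18.5, 0]
    - [0, 8.5, -64.3, 18.5, 0]

```text
time_s: 10.02
ee_pos: [0.5308, -0.2737, 0.5034]
eef_rot: [3.141, 0.0, 1.572]
force: [-0.5, 0.1, -0.1]
grip_width: 0.0938
grip_force: 0.0
```

```bash
python3 - <<'E'
from h import *
o=ctrl.get_obs();print(o['ee_pos'],o['eef_rot'])
c=cam('scene');save(c,'s1')
a=c['image'][120:400,170:430];b=cam('wrist')['image']
a=cv2.resize(a,(450,480));cv2.imwrite('pics/m1.png',cv2.resize(np.hstack([a,b]),(800,352))[:,:,::-1])
E
```

```text
[ 0.53081005 -0.27370454  0.50344261] [3.14124161e+00 1.14747581e-04 1.57159893e+00]
```

View pics/m1.png

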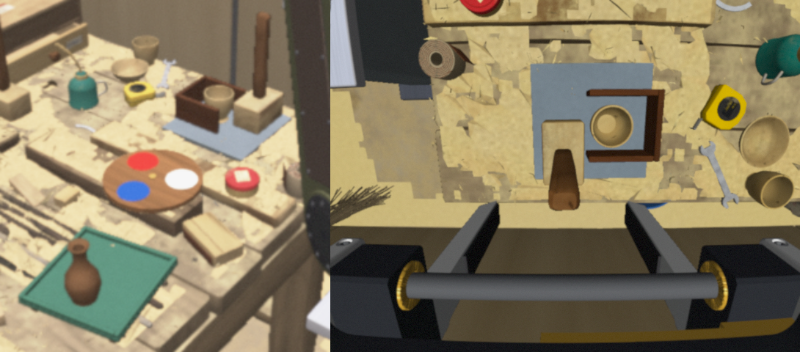

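The vase stands upright on the tray, and the mallet shaft is centred between the fingers. Next I'll descend and grip the mallet.

servo_tool:
  motion:
    - [0, 0, -0.1, -3, 0]
    - [0, 0, -0.1, -5.5, 0]
    - [0, 0, -0.1, -7.3, 0]
    - [0, 0, -0.1, -7.3, 0]
    - [1, 0, -0.1, -7.3, 0]
    - [1, 0, -0.1, -7.3, 0]
    - [1, 0, -0.1, -7.3, 0]
    - [1, 0, -0.1, -7.3, 0]
    - [1, 0, -0.1, -7.3, 0]
    - [1, 0, -0.1, -7.3, 0]
    - [1, 0, -0.1, -7.3, 0]
  squeeze: 40

```text
time_s: 11.5
ee_pos: [0.5307, -0.2758, 0.4302]
eef_rot: [3.141, 0.0, 1.57]
force: [2.6, -0.7, -4.8]
grip_width: 0.0283
grip_force: 40.0
```

servo_tool:
  motion:
    - [1, 0, 0, 2, 0]
    - [1, 0, 0, 5, 0]
    - [1, -1, 0, 8, 0]
    - [1, -3, 2, 9, 0]
    - [1, -4, 5, 9, -5]
    - [1, -5, 9, 9, -10]
    - [1, -6, 13, 9, -16]
    - [1, -6.7, 17, 9, -22]
    - [1, -6.7, 21, 9, -28]
    - [1, -6.7, 25, 9, -34]
    - [1, -6.7, 29, 9, -41]
    - [1, -6.7, 33, 9, -48]
    - [1, -6.7, 37, 9, -55]
    - [1, -6.7, 41, 9, -62]
    - [1, -6.7, 45, 9, -68]
    - [1, -6.7, 49, 9, -74]
    - [1, -6.7, 52, 9, -79]
    - [1, -6.7, 54, 9, -79]
    - [1, -6.7, 55, 9, -79]
    - [1, -6.7, 55, 9, -79]

```text
time_s: 14.0
ee_pos: [0.4638, 0.2741, 0.5199]
eef_rot: [3.141, 0.001, 0.193]
force: [0.7, 0.2, -6.2]
grip_width: 0.0279
grip_force: 40.0
```

servo_tool:
  motion:
    - [1, 0, 0, -2, 0]
    - [1, 0, 0, -4, 0]
    - [1, 0, 0, -5, 0]
    - [1, 0, 0, -5, 0]

```text
time_s: 14.5
ee_pos: [0.4638, 0.2737, 0.47]
eef_rot: [3.141, 0.001, 0.191]
force: [0.3, -0.2, -5.2]
grip_width: 0.0277
grip_force: 40.0
```

```bash
python3 - <<'E'
from h import *
o=ctrl.get_obs();print(o['ee_pos'],o['eef_rot'],o['force'])
c=cam('wrist');save(c,'w4')
a=cam('scene')['image'][120:400,170:430]
a=cv2.resize(a,(450,480));cv2.imwrite('pics/m2.png',cv2.resize(np.hstack([a,c['image']]),(800,352))[:,:,::-1])
E
```

```text
[0.46379288 0.27372741 0.47000865] [3.14131683e+00 6.78134442e-04 1.91218639e-01] [ 0.3014443  -0.21854305 -5.21066873]
```

View pics/m2.png

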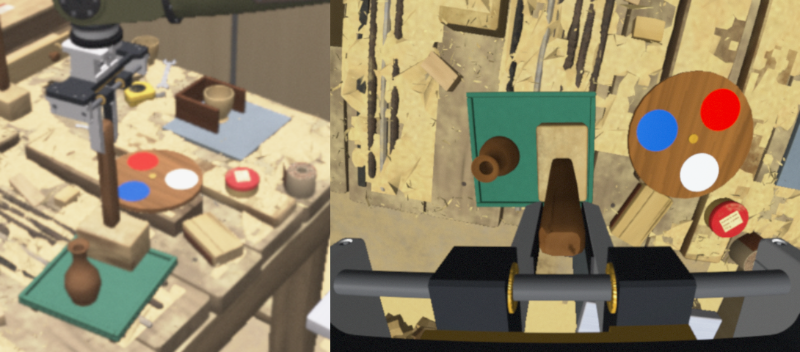

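The mallet is upright over the tray with its head aligned to the tray, clear of the vase and the lip. Next I'll lower it.

servo_tool:
  motion:
    - [1, 0, 0, -1.2, 0]
    - [1, 0, 0, -2, 0]
    - [1, 0, 0, -2.4, 0]
    - [1, 0, 0, -2.4, 0]
    - [1, 0, 0, -2.4, 0]

```text
time_s: 15.22
ee_pos: [0.4636, 0.2742, 0.4463]
eef_rot: [-3.141, -0.0, 0.192]
force: [-0.6, -0.3, -2.2]
grip_width: 0.0281
grip_force: 40.0
```

servo_tool:
  motion:
    - [1, 0, 0, -0.05, 0]
    - [0, 0, 0, -0.05, 0]
    - [0, 0, 0, -0.05, 0]
    - [0, 0, 0, -0.05, 0]
    - [0, 0, 0, 3, 0]
    - [0, 0, 0, 8, 0]
    - [0, 0, -3, 9, 9]
    - [0, 2, -9, 9, 18]
    - [0, 4, -15, 6, 27]
    - [0, 6, -21, 2, 36]
    - [0, 8, -27, -1, 45]
    - [0, 10, -33, -4, 54]
    - [0, 12, -39, -4, 63]
    - [0, 13, -45, -4, 72]
    - [0, 14.4, -50.4, -4, 79]
    - [0, 14.4, -50.4, -4, 79]
    - [0, 14.4, -50.4, -4, 79]
    - [0, 14.4, -50.4, -4, 79]

```text
time_s: 17.48
ee_pos: [0.6076, -0.229, 0.4061]
eef_rot: [-3.141, -0.0, 1.571]
force: [-0.3, 0.4, 0.5]
grip_width: 0.094
grip_force: 0.0
```

```bash
python3 - <<'E'
from h import *
o=ctrl.get_obs();print(o['ee_pos'],o['eef_rot'])
c=cam('wrist');save(c,'w5');print(proj(c,(.608,-.2305,.08)))
a=cam('scene')['image'][120:400,170:430]
a=cv2.resize(a,(450,480));cv2.imwrite('pics/m3.png',cv2.resize(np.hstack([a,c['image']]),(800,352))[:,:,::-1])
E
```

```text
[ 0.60763529 -0.2290206   0.40610744] [-3.14145411e+00 -2.10657165e-04  1.57071557e+00]
[316.70213968 234.22193971]
```

View pics/m3.png

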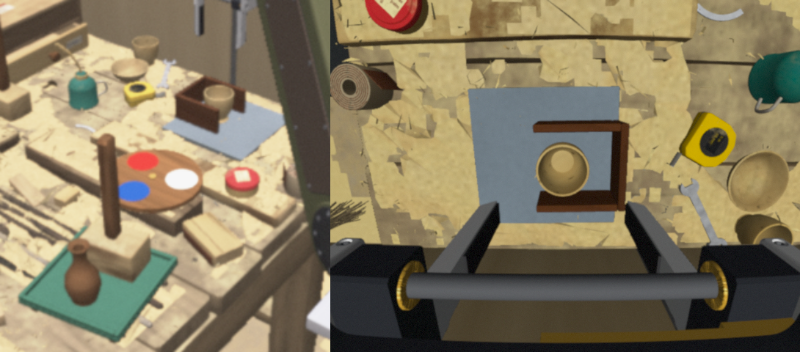

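The tray pair stands well, and the cup rim shows at (316,230), 4 px above prediction and centred in the grip. Next I'll descend and grip it.

servo_tool:
  motion:
    - [0, 0, 0, -4, 0]
    - [0, 0, 0, -8, 0]
    - [0, 0, 0, -11, 0]
    - [0, 0, 0, -14, 0]
    - [0, 0, 0, -16, 0]
    - [0, 0, 0, -17.2, 0]
    - [0, 0, 0, -17.2, 0]
    - [0, 0, 0, -17.2, 0]
    - [1, 0, 0, -17.2, 0]
    - [1, 0, 0, -17.2, 0]
    - [1, 0, 0, -17.2, 0]
    - [1, 0, 0, -17.2, 0]
    - [1, 0, 0, -17.2, 0]
    - [1, 0, 0, -17.2, 0]
  squeeze: 12

```text
time_s: 19.32
ee_pos: [0.6077, -0.2298, 0.2343]
eef_rot: [3.142, 0.0, 1.57]
force: [0.2, 0.3, 1.8]
grip_width: 0.0646
grip_force: 12.0
```

servo_tool:
  motion:
    - [1, 0, 0, 2, 0]
    - [1, 0, 0, 5, 0]
    - [1, 0, 0, 9, 0]
    - [1, 0, 0, 13, 0]
    - [1, -1, 3, 14, 0]
    - [1, -2, 7, 14, 0]
    - [1, -3, 11, 14, 0]
    - [1, -4, 15, 14, -2]
    - [1, -5, 20, 14, -4]
    - [1, -6, 25, 14, -6]
    - [1, -7, 29, 14, -8]
    - [1, -7.9, 33, 14, -10]
    - [1, -7.9, 36, 14, -12]
    - [1, -7.9, 37.6, 14, -12]
    - [1, -7.9, 37.6, 14, -12]
    - [1, -7.9, 37.6, 14, -12]

```text
time_s: 21.32
ee_pos: [0.5288, 0.1453, 0.3743]
eef_rot: [3.142, 0.0, 1.361]
force: [-0.2, 0.8, -0.2]
grip_width: 0.0644
grip_force: 12.0
```

```bash
python3 - <<'E'
from h import *
o=ctrl.get_obs();print(o['ee_pos'],o['eef_rot'],o['force'],o['grip_width'])
c=cam('wrist');save(c,'w6')
print(proj(c,(.529,.147,.075)))
print(proj(c,np.r_[o['ee_pos'][:2],o['ee_pos'][2]-.154]))
E
```

```text
[0.52877747 0.14533931 0.37430185] [3.14153680e+00 1.31425757e-04 1.36061857e+00] [-0.177049    0.84385764 -0.20852435] 0.0644197756279254
[316.43368198 238.72450476]
[317.4088404  334.67160114]
```

View pics/w6.png

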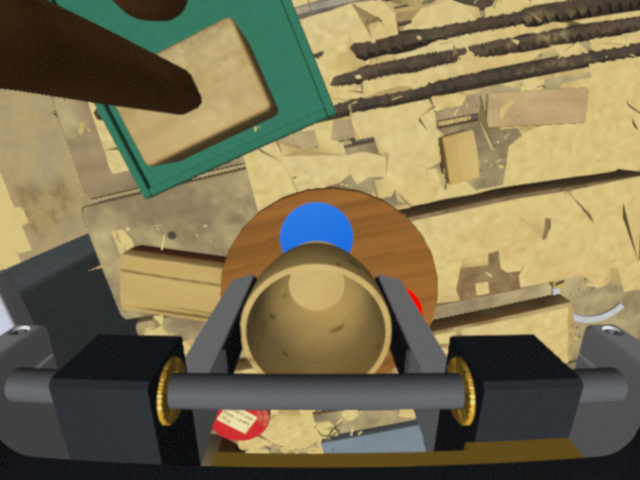

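```bash
python3 - <<'E'
from h import *
o=ctrl.get_obs();im=cv2.imread('pics/w6.png')
c=cam('wrist')
def circ(p,r):
    q=np.array([proj(c,(p[0]+r*np.cos(a),p[1]+r*np.sin(a),p[2])) for a in np.arange(0,6.28,.05)]);return q[:,0].min().round(1),q[:,0].max().round(1),q[:,1].min().round(1)
e=o['ee_pos'];print('rim',circ((e[0],e[1],e[2]-.154),.033))
print('rim+5mm y',circ((e[0],e[1]+.005,e[2]-.154),.033))
print('blue pred',circ((.529,.147,.075),.03))
m=cv2.inRange(cv2.cvtColor(im,cv2.COLOR_BGR2HSV),np.array((105,150,80)),np.array((125,255,255)));m[:180]=0;m[260:]=0;m[:,:260]=0;m[:,380:]=0
y,x=np.nonzero(m);print('blue',x.min(),x.max(),y.min())
g=cv2.cvtColor(im,cv2.COLOR_BGR2GRAY);print(g[245:290,317].tolist())
E
```

```text
rim (np.float64(240.9), np.float64(393.9), np.float64(262.6))
rim+5mm y (np.float64(237.7), np.float64(392.2), np.float64(251.0))
blue pred (np.float64(279.9), np.float64(352.9), np.float64(202.5))
blue 280 352 203
[68, 72, 71, 75, 76, 80, 82, 84, 88, 88, 90, 93, 96, 97, 98, 98, 101, 110, 134, 164, 180, 185, 184, 187, 181, 177, 176, 177, 174, 175, 175, 176, 178, 178, 177, 180, 179, 179, 180, 180, 178, 176, 180, 179, 181]
```

The view puts the blue mark at (.529,.147) exactly as measured, and the cup is centred in the grip. Next I'll lower it.

servo_tool:
  motion:
    - [1, 0, 0.15, -2, 0]
    - [1, 0, 0.15, -4, 0]
    - [1, 0, 0.15, -6, 0]
    - [1, 0, 0.15, -7, 0]
    - [1, 0, 0.15, -7.5, 0]
    - [1, 0, 0.15, -7.6, 0]
    - [1, 0, 0.15, -7.6, 0]
    - [1, 0, 0.15, -7.6, 0]

```text
time_s: 22.42
ee_pos: [0.5287, 0.1477, 0.2986]
eef_rot: [3.141, -0.0, 1.361]
force: [-0.6, -0.1, -0.5]
grip_width: 0.0649
grip_force: 12.0
```

servo_tool:
  motion:
    - [1, 0, 0, -0.1, 0]
    - [1, 0, 0, -0.1, 0]
    - [1, 0, 0, -0.1, 0]
    - [0.1, 0, 0, -0.1, 0]
    - [0, 0, 0, -0.1, 0]
    - [0, 0, 0, -0.1, 0]
    - [0, 0, 0, -0.1, 0]
    - [0, 0, 0, 2, 0]
    - [0, 0, 0, 6, 0]
    - [0, 0, 0, 10, 0]
    - [0, 0, 0, 15, 0]
    - [0, 0, 0, 20, 0]
    - [0, 0, 0, 20, 0]
    - [0, 0, 0, 20, 0]

```text
time_s: 24.18
ee_pos: [0.5286, 0.1477, 0.4973]
eef_rot: [-3.141, 0.0, 1.361]
force: [-0.9, -0.2, -0.5]
grip_width: 0.0939
grip_force: 0.0
```

```bash
python3 - <<'E'
from h import *
o=ctrl.get_obs();print(o['ee_pos'],o['eef_rot'],o['force'],o['grip_width'])
c=cam('wrist');save(c,'w7')
print(proj(c,(.529,.147,.143)),proj(c,(.4635,.274,.29)))
a=cam('scene')['image'][120:400,170:430]
a=cv2.resize(a,(450,480));cv2.imwrite('pics/m4.png',cv2.resize(np.hstack([a,c['image']]),(800,352))[:,:,::-1])
E
```

```text
[0.52863243 0.14768789 0.49725486] [-3.14063334e+00  4.20314587e-04  1.36084182e+00] [-0.91540681 -0.20933741 -0.49221252] 0.09387227491201582
[317.33620496 225.41679153] [138.7745339   81.59302551]
```

View pics/m4.png

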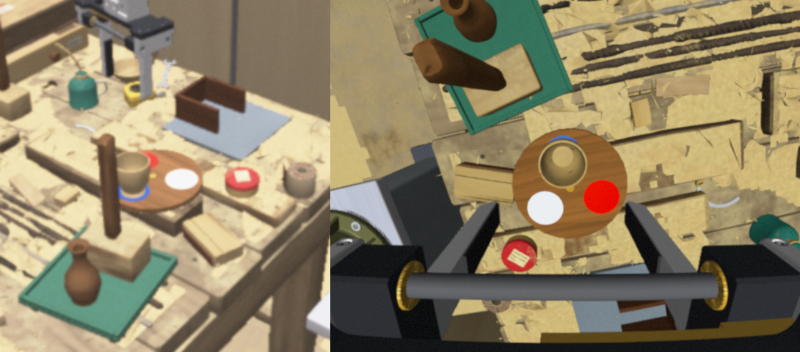

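The cup stands on the blue mark with its rim at (316,225), as predicted, and the disc is unturned. The mallet top is at (138,84), also as predicted. Next I'll fetch the mallet.

servo_tool:
  motion:
    - [0, 0, 0, 2.5, -10]
    - [0, -1, 2, 2.5, -20]
    - [0, -2, 4, 2.5, -30]
    - [0, -4, 7, 2.5, -40]
    - [0, -5, 10, 2.5, -50]
    - [0, -6.5, 12.6, 2.5, -60]
    - [0, -6.5, 12.6, 2.5, -67]
    - [0, -6.5, 12.6, 2.5, -67]
    - [0, -6.5, 12.6, 1, -67]
    - [0, -6.5, 12.6, -2, -67]
    - [0, -6.5, 12.6, -4, -67]
    - [0, -6.5, 12.6, -5.1, -67]
    - [0, -6.5, 12.6, -5.1, -67]
    - [1, -6.5, 12.6, -5.1, -67]
    - [1, -6.5, 12.6, -5.1, -67]
    - [1, -6.5, 12.6, -5.1, -67]
    - [1, -6.5, 12.6, -5.1, -67]
    - [1, -6.5, 12.6, -5.1, -67]
    - [1, -6.5, 12.6, -5.1, -67]
    - [1, -6.5, 12.6, -5.1, -67]
  squeeze: 40

```text
time_s: 26.78
ee_pos: [0.4636, 0.2737, 0.4471]
eef_rot: [-3.142, -0.0, 0.192]
force: [1.3, 0.2, -0.7]
grip_width: 0.0281
grip_force: 40.0
```

servo_tool:
  motion:
    - [1, 0, 0, 2, 0]
    - [1, 0, 0, 5, 0]
    - [1, -2, 0, 8, 0]
    - [1, -5, -3, 9, 0]
    - [1, -6, -7, 9, 0]
    - [1, -6, -11, 9, 0]
    - [1, -6, -15, 9, 0]
    - [1, -6, -19, 9, 0]
    - [1, -6, -23, 9, 5]
    - [1, -5, -27, 9, 12]
    - [1, -4, -31, 9, 20]
    - [1, -2, -35, 9, 28]
    - [1, 0, -39, 9, 36]
    - [1, 2, -43, 9, 45]
    - [1, 4, -47, 9, 54]
    - [1, 5.5, -51, 9, 63]
    - [1, 6.5, -54, 9, 71]
    - [1, 6.7, -54.9, 9, 79]
    - [1, 6.7, -54.9, 9, 79]
    - [1, 6.7, -54.9, 9, 79]

```text
time_s: 29.28
ee_pos: [0.5307, -0.2749, 0.5368]
eef_rot: [-3.141, -0.0, 1.568]
force: [0.6, 0.5, -5.0]
grip_width: 0.028
grip_force: 40.0
```

servo_tool:
  motion:
    - [1, 0, 0, -3, 0]
    - [1, 0, 0, -6, 0]
    - [1, 0, 0, -8.5, 0]
    - [1, 0, 0, -9.8, 0]
    - [1, 0, 0, -10.2, 0]
    - [1, 0, 0, -10.2, 0]
    - [1, 0, 0, -10.2, 0]

```text
time_s: 30.15
ee_pos: [0.5307, -0.2753, 0.4361]
eef_rot: [3.14, 0.001, 1.57]
force: [0.1, 0.4, -5.4]
grip_width: 0.0281
grip_force: 40.0
```

```bash
python3 - <<'E'
from h import *
o=ctrl.get_obs();print(o['ee_pos'],o['eef_rot'],o['force'],o['grip_width'])
a=cam('scene')['image'][120:400,170:430]
a=cv2.resize(a,(450,480));c=cam('wrist');cv2.imwrite('pics/m5.png',cv2.resize(np.hstack([a,c['image']]),(800,352))[:,:,::-1])
E
```

```text
[ 0.53066374 -0.27526187  0.43607815] [3.14039581e+00 7.05915988e-04 1.57011219e+00] [ 0.08352516  0.37626316 -5.43255435] 0.028107048218065676
```

View pics/m5.png

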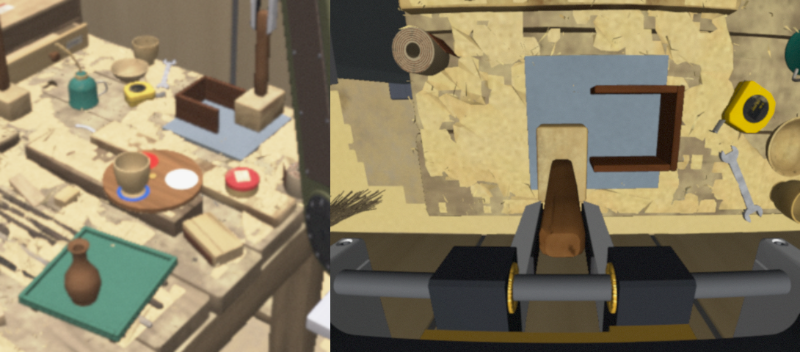

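The mallet is just above its original place, aligned and clear of the wall. Next I'll set it down.

servo_tool:
  motion:
    - [1, 0, 0, -0.4, 0]
    - [1, 0, 0, -0.6, 0]
    - [1, 0, 0, -0.6, 0]
    - [1, 0, 0, -0.6, 0]

```text
time_s: 30.75
ee_pos: [0.5304, -0.2756, 0.4314]
eef_rot: [3.139, 0.003, 1.57]
force: [-3.8, -1.2, 11.1]
grip_width: 0.028
grip_force: 40.0
```

servo_tool:
  motion:
    - [0, 0, 0, -0.5, 0]
    - [0, 0, 0, -0.5, 0]
    - [0, 0, 0, -0.5, 0]
    - [0, 0, 0, 2, 0]
    - [0, 0, 0, 6, 0]
    - [0, 0, 3, 8, 0]
    - [0, -1, 9, 8, 0]
    - [0, -2, 15, 8, 0]
    - [0, -3, 21, 8, 0]
    - [0, -4, 27, 8, 0]
    - [0, -5, 33, 8, 0]
    - [0, -6, 39, 8, 0]
    - [0, -7, 45, 8, 0]
    - [0, -8, 51, 8, 0]
    - [0, -8.5, 57, 6, 0]
    - [0, -8.5, 62, 4, 0]
    - [0, -8.5, 64.3, 2, 0]
    - [0, -8.5, 64.3, 0, 0]
    - [0, -8.5, 64.3, 0, 0]

```text
time_s: 33.12
ee_pos: [0.4456, 0.3679, 0.4279]
eef_rot: [-3.139, 0.002, 1.571]
force: [-0.2, -0.5, 0.2]
grip_width: 0.094
grip_force: 0.0
```

```bash
python3 - <<'E'
from h import *
o=ctrl.get_obs();print(o['ee_pos'],o['eef_rot'],o['force'],o['grip_width'])
a=cam('scene')['image'][120:400,170:430]
a=cv2.resize(a,(450,480));c=cam('wrist');cv2.imwrite('pics/m6.png',cv2.resize(np.hstack([a,c['image']]),(800,352))[:,:,::-1])
print(proj(c,(.4457,.3682,.144))*.734+[330,0])
E
```

```text
[0.44556811 0.36791751 0.42791678] [-3.13948578e+00  1.56602891e-03  1.57077039e+00] [-0.20150563 -0.54859588  0.17548629] 0.09399319569612846
[562.29567357 179.93951902]
```

View pics/m6.png

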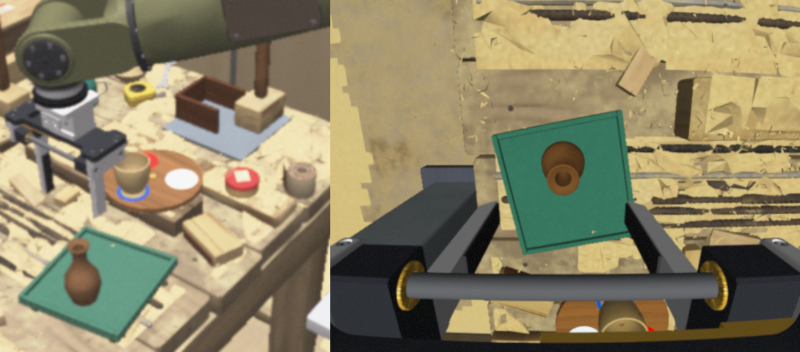

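The mallet is back upright, and the vase rim is at (563,180) in the combined picture, as predicted. Next I'll grip the vase.

servo_tool:
  motion:
    - [0, 0, 0, -4, 0]
    - [0, 0, 0, -7, 0]
    - [0, 0, 0, -9.5, 0]
    - [0, 0, 0, -10.9, 0]
    - [0, 0, 0, -10.9, 0]
    - [0, 0, 0, -10.9, 0]
    - [1, 0, 0, -10.9, 0]
    - [1, 0, 0, -10.9, 0]
    - [1, 0, 0, -10.9, 0]
    - [1, 0, 0, -10.9, 0]
    - [1, 0, 0, -10.9, 0]
    - [1, 0, 0, -10.9, 0]
    - [1, 0, 0, -10.9, 0]
  squeeze: 15

```text
time_s: 34.85
ee_pos: [0.4457, 0.3677, 0.3201]
eef_rot: [3.142, -0.0, 1.57]
force: [0.0, 0.5, -1.3]
grip_width: 0.0323
grip_force: 15.0
```

servo_tool:
  motion:
    - [1, 0, 0, 2, 0]
    - [1, 0, 0, 6, 0]
    - [1, 0, 0, 10, 0]
    - [1, 0, -2, 14, 0]
    - [1, 0, -6, 15, 0]
    - [1, 0, -10, 15, 0]
    - [1, 0, -14, 15, 0]
    - [1, 1, -19, 15, 0]
    - [1, 2, -24, 15, 0]
    - [1, 3, -29, 15, 0]
    - [1, 4, -34, 15, 0]
    - [1, 5, -39, 15, 0]
    - [1, 6, -44, 15, 0]
    - [1, 7, -49, 14, 0]
    - [1, 8, -53, 12, 0]
    - [1, 8.5, -55.4, 10, 0]
    - [1, 8.5, -55.4, 8, 0]
    - [1, 8.5, -55.4, 5, 0]
    - [1, 8.5, -55.4, 2, 0]
    - [1, 8.5, -55.4, 2, 0]

```text
time_s: 37.35
ee_pos: [0.5304, -0.1862, 0.3384]
eef_rot: [-3.138, -0.002, 1.57]
force: [-0.0, -0.3, -0.4]
grip_width: 0.0325
grip_force: 15.0
```

servo_tool:
  motion:
    - [1, 0, 0, -2, 0]
    - [1, 0, 0, -3, 0]
    - [1, 0, 0, -3.5, 0]
    - [1, 0, 0, -3.5, 0]
    - [1, 0, 0, -3.5, 0]

```text
time_s: 37.98
ee_pos: [0.5308, -0.1863, 0.3058]
eef_rot: [3.141, 0.0, 1.57]
force: [-0.3, 0.0, -0.5]
grip_width: 0.0321
grip_force: 15.0
```

Next I'll lower the last 1.6 mm, release, rise, and back off for a check.

servo_tool:
  motion:
    - [1, 0, 0, -0.15, 0]
    - [1, 0, 0, -0.2, 0]
    - [1, 0, 0, -0.2, 0]
    - [0, 0, 0, -0.2, 0]
    - [0, 0, 0, -0.2, 0]
    - [0, 0, 0, -0.2, 0]
    - [0, 0, 0, 2, 0]
    - [0, 0, 0, 6, 0]
    - [0, 0, 0, 11, 0]
    - [0, 0, 0, 16, 0]
    - [0, 0.7, -4.4, 20, 0]
    - [0, 0.7, -4.4, 20, 0]
    - [0, 0.7, -4.4, 20, 0]
    - [0, 0.7, -4.4, 20, 0]

```text
time_s: 39.72
ee_pos: [0.5378, -0.2297, 0.5039]
eef_rot: [-3.14, -0.001, 1.571]
force: [-0.3, 0.5, -0.8]
grip_width: 0.0942
grip_force: 0.0
```

```bash
python3 - <<'E'
from h import *
o=ctrl.get_obs();print(o['ee_pos'],o['eef_rot'],o['force'],o['grip_width'])
c=cam('wrist');save(c,'w8');s=cam('scene')['image'];save(cam('scene'),'s8')
a=cv2.imread('pics/w1.png')[90:360,100:480];cv2.imwrite('pics/m7.png',np.vstack([cv2.resize(np.hstack([a,c['image'][90:360,100:480,::-1]]),(760,270)),cv2.resize(s[100:310,170:470,::-1],(760,330),interpolation=cv2.INTER_AREA)]))
E
```

```text
[ 0.53778109 -0.22967077  0.50391387] [-3.13976232e+00 -9.96403829e-04  1.57102611e+00] [-0.32670098  0.52419847 -0.76525865] 0.0942341780539984
```

View pics/m7.png

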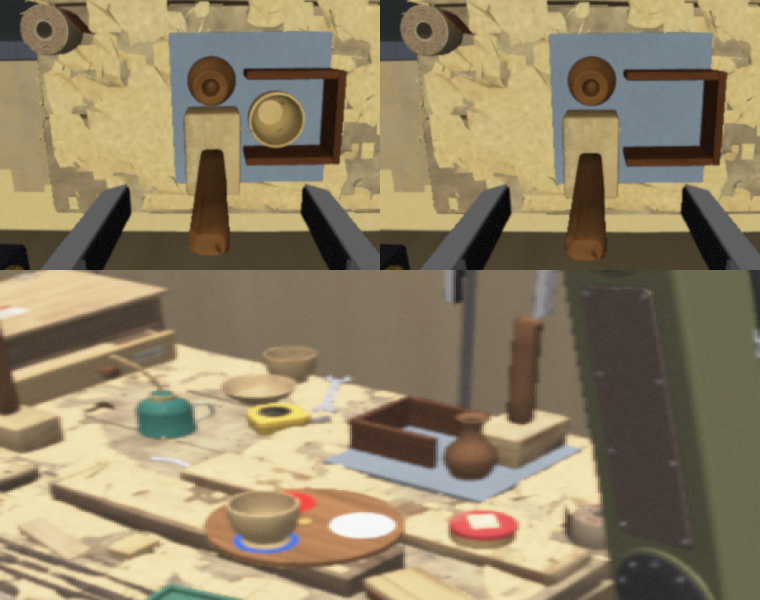

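The before (left) and after (right) views match within 3 px for the vase and mallet, and the cup is on the blue mark. The robot is clear, so I'm handing in.

```bash
python3 -c "
from station import ctrl;print(ctrl.hand_in())"
```

```text
the job is handed in; nothing more can be done
None
```

The job is handed in: the cup stands on the blue mark, and the mallet and vase are back upright within about 3 mm of where they stood by my before-and-after pictures; no verdict was returned at hand-in.

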